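# Reverse the ratchet and snug up the crocus-tray clamp

## Robot

A 6-joint arm with a two-finger parallel gripper is mounted at the origin on the work surface. World frame = base frame: x ahead of the robot, y to its left, z up, the work surface at z = 0. Lengths are in mm, angles in rad, forces in N, time in s.
With the tool pointing down it reaches from about 325 to 925 mm from the base axis. Payload 3.1 kg.
Tool frame: the origin (TCP) lies at the centre of the arm's flange, where the gripper is bolted on; the fingertips stand 173 mm ahead of it and the grasp point (between the pads) lies 155 mm ahead of it; z points along the fingers, y is the direction in which the jaws open and shut (so a half turn about z gives the same grasp; the last joint's range is limited). The gripper opens to 85 mm and grips with 20 to 120 N. Pads are 22 mm wide; open, the fingers measure 114 mm over their backs; the gripper's body (76 mm by 85 mm) begins 54 mm behind the grasp point. The pads swing forward as they close: fully open they stand 13 mm farther back than shut.
Start: joints at [1.169, 0.217, 1.613, -0, 1.311, -0.112], TCP at [178.582, 598.957, 404.7] pointing down, gripper open.
Joint ranges: [-2.75, 2.75], [-0.78, 2.1], [0.31, 2.55], [-1.13, 4.27], [0.13, 2.63], [-2.58, 2.58]. Speed limits (rad/s): [2.79, 2.79, 3.14, 3.14, 3.14, 3.14].

## Interface

Orientations are given as a unit quaternion [x, y, z, w].
In Python, from plant import arm, optics, hand_in gives the robot as it stands.
- The arm moves only by the shell command python3 -m jog 'ROWS' [FORCE]. ROWS is JSON, a list of rows, each a list of 3 entries, a list of its own where there are three numbers: the opening, from -1 (shut) to 1 (fully open), then the shift along the tool's x, y, z as a fraction of full scale, then the turn about the tool's z as a fraction of full scale. In form: [[jaw, [x, y, z], yaw], ...]. A call has 1 to 8 rows; each row shifts and turns the commanded pose from where the row before left it, along the tool's axes as they then stand; what a row does not reach is not made up. Full scale, the value 1, is 200 mm for a shift and pi/2 rad for a turn. A row lasts 1/12 s, in which the tool goes at most 41.7 mm and 7.16 degrees, less where a joint would pass 70% of its speed; a pose out of reach is approached as far as the arm can. A call with a number of a shift or a turn outside -1 to 1 is refused whole. A call with a gripper value outside its range is refused whole. The fingers move at their own pace and stop on an object; FORCE is the grip in N (left out, the last holds). Time passes only in rows, so rows that do not move let the fingers close. It gives the time, the measured TCP pose, the force and the opening at its end, in the units of the state.
- arm.get_obs(): the state, without advancing time (a new reading comes with each control period).
- optics.grab_frame(name): name is "scene" or "top" or "wrist"; returns the picture (420x560x3 uint8, blue, green, red); there is no depth.
- optics.calibration(name): a dict with "fx", "fy", "cx", "cy" (pixels), "R" (3x3) and "t" (3): a world point X has camera coordinates R X + t; the wrist camera has in their place "hand_eye" (4x4, takes a point from camera to tool coordinates, whose origin is the TCP and whose axes are the flange's). Camera axes: x right, y down, z forward; pixel columns grow to the right and rows downward; lengths in mm; the calibration is good to about 2 mm. A picture is of the moment at which its call begins: read the wrist's pose just before it. calibration takes no time and is no camera call.
- hand_in(): hands the job in, once; it reports no verdict.
Trained networks look in the newest picture that a camera, given by its name, has taken for a name from the list of things; names that differ only in an ending like _2 or _b are one class to them, and where a whole thing is asked for, a point or a joint stands for the part that bears it (a point fixed in the world has none). Each returns a list of dicts, best first, with "p" (0 to 1); they miss things now and then, are a little off and sometimes report something else, mostly with a low value. They report only what shows in the picture. A call takes as long as a camera call.
- optics.find_in(camera, name): "box" ([left, top, right, bottom] in pixels, round what is visible of it).
- optics.pinpoint(camera, name): "uv" ([column, row] in pixels: a listed point, or the origin of a listed thing).
The state is a dict: "t": time; "q": joint angles; "qvel": joint speeds; "tau": joint torques, N m; "position": TCP position; "tcp_rot": TCP orientation; "force": force on the tool from outside, world axes, zero at the start; "wrist_torque": the same for the moment, N m; "width": finger opening in mm.
Only numpy, scipy, OpenCV 4.12 (cv2) and the standard library are available. Lean on these libraries where they do the work, as an engineer would, in place of code of your own. Each camera call takes 0.05 s, during which the arm holds its last target.

## Task

The green-handled ratchet wrench standing on the tray clamp's screw is still set to loosen. Flip its orange direction lever clockwise (seen from above) all the way over to its other stop, swing the handle back anticlockwise about 60 degrees to feel that it now free-wheels without turning the screw, then swing it clockwise again until the screw has tightened by about an eighth of a turn (45 degrees). Never loosen the screw, and leave the spare ratchet, the socket and the petal bowl where they are.

Things in the scene. Friction and masses are not known exactly. Their poses are not given: they have to be found in the camera images.
- screw_axis (a point): Point on the clamp screw's upright axis, 110 mm above the bench, where the ratchet's head (steel disc, 60 mm across, 97 to 123 mm high) and handle turn. z up; its yaw is the clamp's. The green clamp (below 75 mm) and its white crocus tray (220 x 247 mm on the +y side, top 36 mm, sprouts to 95 mm that give no resistance) are fixed to the bench.
- handle_grip (a point): Point on the centre line of the wrench handle, 115 mm from the screw axis, 110 mm above the bench. x points outwards along the handle, z up. Round green grip, 22 mm in diameter, from 78 to 172 mm from the axis; nothing solid beside it stands above 85 mm. It swings level about the screw axis.
- lever_tab (a point): Middle of the upright tab at the end of the orange lever on top of the ratchet's head, 40 mm from the screw axis, 136 mm above the bench. x points outwards along the lever, z up. Tab: 14 mm along the lever, 9 mm across, 125 to 147 mm above the bench. The lever lies opposite the handle, turns level about the screw axis and is carried round by the head.
- lever (a joint): Direction lever, rad: 0 = loosen (as found), 1.22 = tighten (70 degrees clockwise from above), a stop at each end. Stays where left; takes 1 to 2 N at the tab. At 0 the handle drives the screw anticlockwise and free-wheels clockwise; at 1.22 it drives clockwise and free-wheels anticlockwise. Pushing hard past the stop turns the wrench.
- handle (a joint): Handle angle, rad, growing anticlockwise from above, on a travel of -1.0 to 1.8; starts within 0.12 of 0, where it points 120 degrees clockwise of screw_axis's x axis. Stays where left. Free-wheeling takes 1 to 2 N at the grip, turning the screw about 6 N. Clicks are 20 degrees apart, so up to 20 degrees of a stroke pass before it bites.
- screw (a joint): Angle of the clamp screw, rad, growing clockwise seen from above (tightening); 0 at the start. It turns stiffly and stays where it is left. An aluminium index plate of 72 mm diameter with a red stripe under the ratchet's head turns with it.
- spare_ratchet: Bystander: small spare ratchet with a blue grip, 165 mm long, 22 mm high, lying loose on the bench; origin at the middle of its length, on its underside; x along its grip.
- petal_bowl: Bystander: loose red bowl of picked petals, 124 mm across the rim, 50 mm high; origin at the centre of its underside.
- spare_socket: Bystander: loose steel socket standing on the bench, 26 mm in diameter, 38 mm high; origin at the centre of its underside.

How it is judged (in metres and radians):
On the way, in this order (a step that is already met when the one before it is completed fails the run):
1. the direction lever has been flipped over to tighten (past 0.95 rad) with the screw not yet turned (within 0.15 rad) (value of joint lever above 0.95 rad and value of joint screw between -0.15 and 0.15 rad), for 0.2 s.
2. the handle has been swung back anticlockwise (past 0.7 rad) and free-wheeled: the screw is still within 0.15 rad of its start (all of step 1 and value of joint handle above 0.7 rad), for 0.1 s.
3. the screw has been tightened by 0.42 rad or more (value of joint screw above 0.42 rad), for 0.1 s.
At the end, for the whole second after the job is handed in: The screw stands 0.42 to 1.15 rad (24 to 66 degrees) tighter than at the start, the lever is still at tighten (past 0.95 rad of 1.22), and screw and handle are at rest (value of joint screw between 0.42 and 1.15 rad and value of joint lever above 0.95 rad and velocity of joint each of screw, handle below 0.05 rad/s and velocity of joint handle above -0.05 rad/s); the robot touches nothing.
It fails at once if the screw is loosened by more than 0.2 rad (value of joint screw below -0.2 rad).
It fails at once if a bystander is moved by more than 30 mm (distance of any of spare_ratchet, petal_bowl, spare_socket from where it was at the start of the episode above 0.03 m).
It also fails if it takes over 54 s, if anything falls off the work surface, if the arm or the gripper's body presses on something with over 40 N, if the wrist force passes 120 N, or if a joint passes its speed limit or range.

## Working session

There is one attempt and no reset: what is moved stays moved. The work goes in short steps, Python scripts to look and compute and a shell command to move; the robot and the scene stay as the last step left them, time stands still between calls to the robot, and variables do not carry over. Pictures are saved under pics/ and viewed, and the job is handed in when it is done.

```bash
ls; mkdir -p pics
cat > h.py <<'E'
import numpy as np,cv2
from plant import arm,optics
from scipy.spatial.transform import Rotation as Ro
def ray(cam,uv,pose=None):
    c=optics.calibration(cam)
    d=np.array([(uv[0]-c['cx'])/c['fx'],(uv[1]-c['cy'])/c['fy'],1.])
    if 'hand_eye' in c:
        H=np.array(c['hand_eye']);p,q=pose
        R=Ro.from_quat(q).as_matrix()
        o=R@H[:3,3]+p; return o,R@H[:3,:3]@d
    R=np.array(c['R']);t=np.array(c['t'])
    return -R.T@t,R.T@d
def at(cam,uv,z,pose=None):
    o,d=ray(cam,uv,pose); return o+d*(z-o[2])/d[2]
E
python3 - <<'E'
from h import *
s=arm.get_obs();print(s)
pose=(np.array(s['position']),s['tcp_rot'])
for c in['scene','top','wrist']:
    im=optics.grab_frame(c);cv2.imwrite(f'pics/a_{c}.png',im)
    for n,z in[('screw_axis',110),('handle_grip',110),('lever_tab',136)]:
        for r in optics.pinpoint(c,n)[:2]:
            print(c,n,r['uv'],round(r['p'],2),at(c,r['uv'],z,pose).round(1))
E
```

```text
pics
{'t': 0.0, 'q': array([ 1.16881372e+00,  2.17744576e-01,  1.61495495e+00,  4.41264088e-06,
        1.31125782e+00, -1.12161695e-01]), 'qvel': array([-1.15424873e-03, -7.35057860e-04, -1.54279930e-04,  4.10671761e-06,
       -5.68238173e-04,  4.23907480e-06]), 'tau': array([ 1.85444456e-03, -3.96852064e+01, -3.03851295e+01, -8.28842394e-05,
        9.60722129e-03,  4.06696671e-06]), 'position': array([178.40826275, 598.57168453, 403.3628337 ]), 'tcp_rot': array([ 1.44404286e-01,  9.89518067e-01, -1.14295314e-03, -3.02673912e-04]), 'force': array([ 0.06095535, -0.93300288,  0.53099967]), 'wrist_torque': array([-0.01297031, -0.0084807 ,  0.00691931]), 'width': 85.37627474114274}
scene screw_axis [358.0, 175.6] 0.92 [590.5 101.8 110. ]
scene handle_grip [301.0, 168.2] 0.76 [524.8   7.1 110. ]
scene lever_tab [375.1, 159.9] 0.55 [587.5 139.4 136. ]
top screw_axis [201.9, 208.6] 0.55 [593.5 106.  110. ]
top handle_grip [243.4, 238.3] 0.71 [525.3  10.3 110. ]
top lever_tab [180.9, 211.6] 0.58 [584.5 147.6 136. ]
```

View pics/a_scene.png

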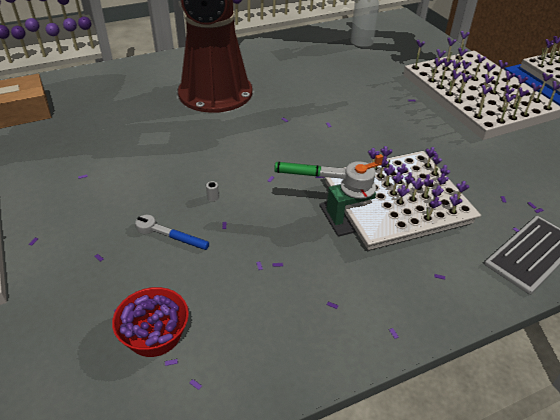

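View pics/a_top.png

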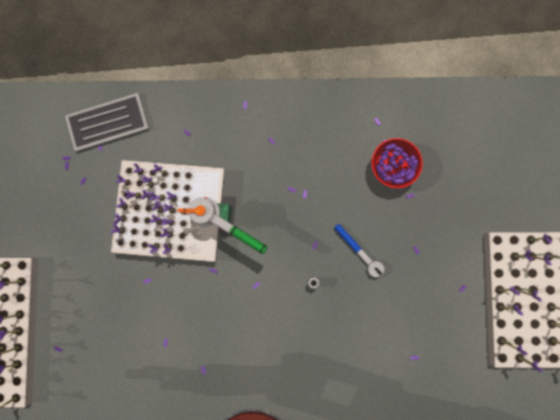

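View pics/a_wrist.png

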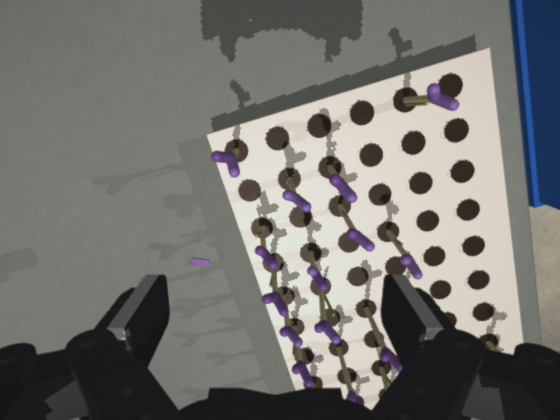

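The top view shows the head at about (203,210), the handle running to (265,248) and the lever tab at (181,211). That puts the screw at roughly (592,104), with the handle at about -125° and the lever at about 100°. I'll move above it for a wrist view.

```bash
cat >> h.py <<'E'
def st():
    s=arm.get_obs(); R=Ro.from_quat(s['tcp_rot']).as_matrix()
    a=np.degrees(np.arctan2(R[1,0],R[0,0]))
    return s,np.array(s['position']),R,a
def plan(target,atarget=None):
    s,p,R,a=st()
    d=R.T@(np.array(target)-p)
    print('t',round(s['t'],2),'pos',p.round(1),'a',round(a,1),'F',s['force'].round(1),'w',round(s['width'],1))
    print('tool shift mm',d.round(1),'frac',(d/200).round(3))
    if atarget is not None:
        dy=(a-atarget+180)%360-180; print('yaw deg',round(dy,1),'frac',round(dy/90,3))
E
python3 - <<'E'
from h import *
c=optics.calibration('wrist');print(np.array(c['hand_eye']).round(2),c['fx'])
a=np.radians(100);R=np.array([[np.cos(a),np.sin(a),0],[np.sin(a),-np.cos(a),0],[0,0,-1]])
H=np.array(c['hand_eye'])
o=R@H[:3,3];d=R@H[:3,2];print(o,d)
z=420; 
p=o+[0,0,z]; p=p+d*(120-p[2])/d[2]; T=np.array([592-p[0],104-p[1],z]);print(T)
plan(T,100)
E
```

```text
[[ 0.   -0.96 -0.3  75.43]
 [ 1.    0.   -0.    0.77]
 [ 0.   -0.3   0.96 31.22]
 [ 0.    0.    0.    1.  ]] 365.16858229598165
[-12.33532351  74.41877343 -31.21583949] [ 0.05133389 -0.29114964 -0.95529928]
[589.89195808 111.49944219 420.        ]
t 0.6 pos [178.6 599.  404.7] a 163.4 F [ 1.2 -0.4 -0.1] w 85.6
tool shift mm [-533.5 -349.6  -15.3] frac [-2.667 -1.748 -0.076]
yaw deg 63.4 frac 0.704
```

```bash
python3 -m jog '[[-0.3,[-0.167,-0.109,-0.005],0],[-0.3,[-0.167,-0.109,-0.005],0],[-0.3,[-0.167,-0.109,-0.005],0],[-0.3,[-0.167,-0.109,-0.005],0],[-0.3,[-0.167,-0.109,-0.005],0],[-0.3,[-0.167,-0.109,-0.005],0],[-0.3,[-0.167,-0.109,-0.005],0],[-0.3,[-0.167,-0.109,-0.005],0]]' 20
python3 -m jog '[[-0.3,[-0.167,-0.109,-0.005],0],[-0.3,[-0.167,-0.109,-0.005],0],[-0.3,[-0.167,-0.109,-0.005],0],[-0.3,[-0.167,-0.109,-0.005],0],[-0.3,[-0.167,-0.109,-0.005],0],[-0.3,[-0.167,-0.109,-0.005],0],[-0.3,[-0.167,-0.109,-0.005],0],[-0.3,[-0.167,-0.109,-0.005],0]]'
python3 -m jog '[[-0.3,[0,0,0],0.078],[-0.3,[0,0,0],0.078],[-0.3,[0,0,0],0.078],[-0.3,[0,0,0],0.078],[-0.3,[0,0,0],0.078],[-0.3,[0,0,0],0.078],[-0.3,[0,0,0],0.078],[-0.3,[0,0,0],0.078]]'
python3 -m jog '[[-0.3,[0,0,0],0.078],[-0.3,[0,0,0],0],[-0.3,[0,0,0],0]]'
cat > look.py <<'E'
import sys
from h import *
tag=sys.argv[1]; cams=sys.argv[2:] or ['wrist']
s,p,R,a=st();pose=(p,s['tcp_rot'])
print('t',round(s['t'],2),'pos',p.round(1),'a',round(a,1),'F',s['force'].round(1),'w',round(s['width'],1))
for c in cams:
    im=optics.grab_frame(c);cv2.imwrite(f'pics/{tag}_{c}.png',im)
    for n,z in[('screw_axis',110),('handle_grip',110),('lever_tab',136)]:
        for r in optics.pinpoint(c,n)[:2]:
            print(c,n,r['uv'],round(r['p'],2),at(c,r['uv'],z,pose).round(1))
E
python3 look.py b wrist
```

```text
t: 1.27
position: [385.6, 353.8, 413.1]
tcp_rot: [0.144, 0.99, 0.0, 0.0]
force: [0.9, 1.0, 0.2]
width: 30.0
t: 1.93
position: [592.0, 110.2, 421.0]
tcp_rot: [0.145, 0.989, 0.0, 0.0]
force: [-0.0, 0.6, 0.6]
width: 29.8
t: 2.6
position: [591.0, 112.0, 420.8]
tcp_rot: [0.596, 0.803, 0.0, 0.0]
force: [-0.7, -0.6, -0.1]
width: 29.6
t: 2.85
position: [591.0, 112.0, 420.8]
tcp_rot: [0.64, 0.768, 0.0, 0.0]
force: [0.6, -0.6, -0.4]
width: 30.0
t 2.85 pos [591.  112.  420.8] a 100.4 F [ 0.6 -0.6 -0.4] w 30.0
wrist screw_axis [271.7, 204.0] 0.76 [590.1 106.1 110. ]
wrist handle_grip [184.2, 294.9] 0.77 [530.4  11.8 110. ]
wrist handle_grip [273.5, 201.6] 0.73 [591.2 108.3 110. ]
wrist lever_tab [275.3, 159.3] 0.92 [585.6 146.  136. ]
```

View pics/b_wrist.png

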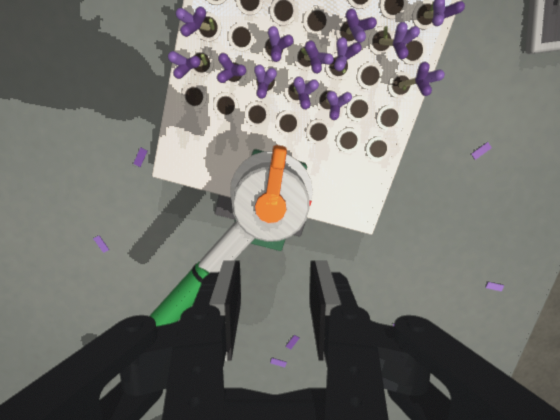

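The picture shows the lever hub at (270,208), the tab at (278,155) and the handle going down-left. The screw is at about (591,106), the tab at about (586,146), and the radius between them checks out at 40 mm. Next I'll straddle the tab.

Run:
```python
from h import *
plan([586,146,300],97)
```

```text
t 3.05 pos [591.  112.  420.7] a 100.3 F [-0.1  0.   0.4] w 29.8
tool shift mm [ 34.4   1.1 120.7] frac [0.172 0.006 0.604]
yaw deg 3.3 frac 0.037
```

```bash
python3 -m jog '[[-0.3,[0.086,0.003,0],0.037],[-0.3,[0.086,0.003,0.1],0],[-0.3,[0,0,0.15],0],[-0.3,[0,0,0.12],0],[-0.3,[0,0,0.1],0],[-0.3,[0,0,0.08],0],[-0.3,[0,0,0.05],0],[-0.3,[0,0,0],0]]'
python3 look.py c wrist scene
```

```text
t: 3.72
position: [585.9, 146.0, 297.7]
tcp_rot: [0.663, 0.749, -0.002, -0.002]
force: [0.2, -0.8, -0.1]
width: 29.9
t 3.72 pos [585.9 146.  297.7] a 96.9 F [ 0.2 -0.8 -0.1] w 29.9
wrist screw_axis [275.0, 335.6] 0.7 [590.2 107.8 110. ]
wrist lever_tab [277.0, 288.1] 0.58 [586.1 149.  136. ]
scene screw_axis [359.3, 174.1] 0.96 [587.5 106.6 110. ]
scene handle_grip [301.2, 168.2] 0.91 [525.    7.5 110. ]
scene handle_grip [172.9, 235.2] 0.51 [ 605.3 -280.9  110. ]
scene lever_tab [375.5, 157.8] 0.61 [581.9 143.8 136. ]
```

View pics/c_wrist.png

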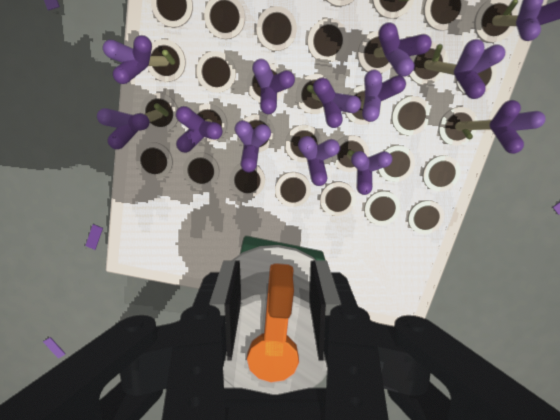

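View pics/c_scene.png

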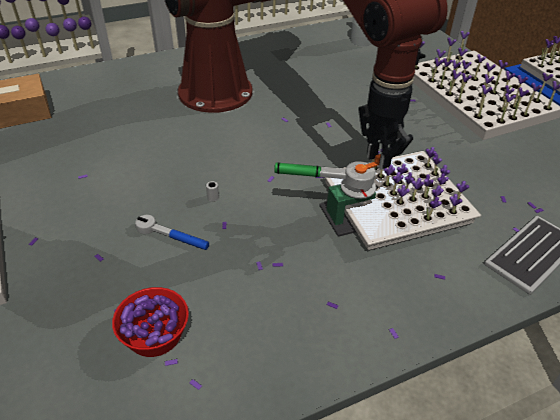

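The jaws straddle the tab, which is at (281,285). I'll sweep clockwise along the arc.

```bash
python3 -m jog '[[-0.3,[-0.0015,0.0245,0],0.078],[-0.3,[-0.0015,0.0245,0],0.078],[-0.3,[-0.0015,0.0245,0],0.078],[-0.3,[-0.0015,0.0245,0],0.078],[-0.3,[-0.0015,0.0245,0],0.078],[-0.3,[-0.0015,0.0245,0],0.078],[-0.3,[-0.0015,0.0245,0],0.078],[-0.3,[-0.0015,0.0245,0],0.078]]'
python3 look.py d wrist
```

```text
t: 4.78
position: [622.2, 132.5, 301.0]
tcp_rot: [0.939, 0.345, -0.0, -0.0]
force: [-1.5, 0.1, 0.6]
width: 30.2
t 4.78 pos [622.2 132.5 301. ] a 40.4 F [-1.5  0.1  0.6] w 30.2
wrist screw_axis [270.7, 339.3] 0.73 [587.8 106.3 110. ]
wrist lever_tab [247.4, 291.7] 0.82 [614.2 140.9 136. ]
```

View pics/d_wrist.png

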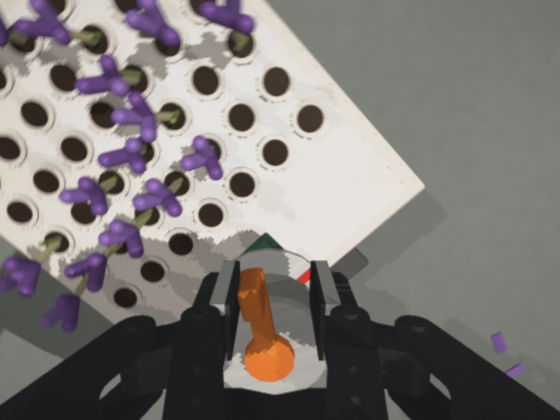

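The left pad is pushing the tab, which is at (252,282). I'll continue the sweep.

```bash
python3 -m jog '[[-0.3,[-0.0015,0.0245,0],0.078],[-0.3,[-0.0015,0.0245,0],0.078],[-0.3,[-0.0015,0.0245,0],0.078],[-0.3,[0,0,0],0]]'
python3 look.py e wrist
```

```text
t: 5.32
position: [629.7, 119.6, 300.9]
tcp_rot: [0.985, 0.171, 0.0, 0.0]
force: [0.2, -0.1, -0.7]
width: 30.0
t 5.32 pos [629.7 119.6 300.9] a 19.7 F [ 0.2 -0.1 -0.7] w 30.0
wrist screw_axis [272.7, 338.2] 0.63 [589.2 106.7 110. ]
wrist lever_tab [249.7, 293.7] 0.89 [624.6 129.3 136. ]
```

View pics/e_wrist.png

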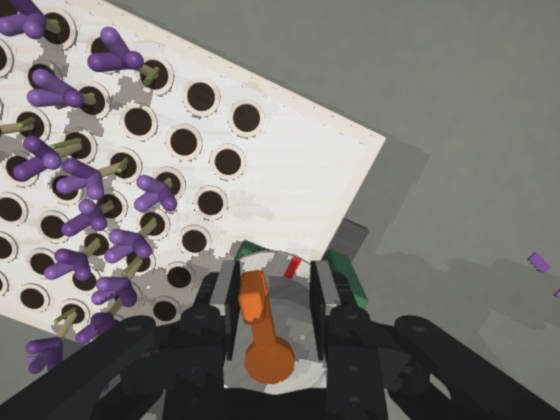

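```bash
python3 -m jog '[[-0.3,[-0.0015,0.0245,0],0.078],[-0.3,[0,0,0],0]]'; python3 -m jog '[[-0.3,[-0.001,0.015,0],0.045],[-0.3,[0,0,0],0]]'
python3 look.py f wrist
```

```text
t: 5.68
position: [631.0, 115.2, 300.8]
tcp_rot: [0.994, 0.11, 0.0, -0.0]
force: [0.3, -0.8, 0.2]
width: 29.9
t: 5.85
position: [631.3, 112.7, 300.8]
tcp_rot: [0.997, 0.076, -0.0, -0.001]
force: [0.3, 1.3, 0.9]
width: 29.4
t 5.85 pos [631.3 112.7 300.8] a 8.7 F [0.3 1.3 0.9] w 29.4
wrist screw_axis [271.8, 338.1] 0.89 [588.9 108.4 110. ]
wrist lever_tab [250.5, 297.5] 0.64 [626.3 122.8 136. ]
```

View pics/f_wrist.png

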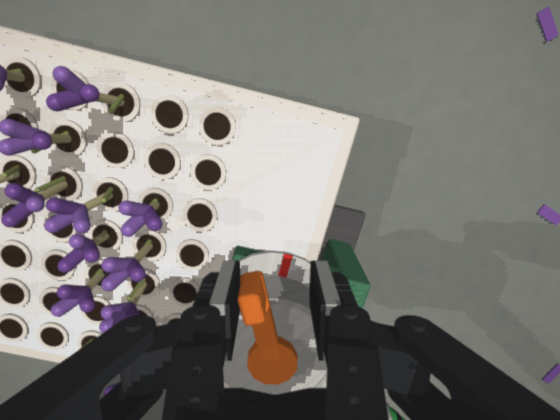

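```bash
python3 -m jog '[[-0.3,[0,0.01,0],0.03],[-0.3,[0,0,0],0]]'; python3 -m jog '[[-0.3,[0,0.01,0],0.03],[-0.3,[0,0,0],0]]'
python3 look.py g wrist scene
```

```text
t: 6.22
position: [631.4, 111.1, 300.7]
tcp_rot: [0.999, 0.052, -0.001, -0.001]
force: [-2.5, 3.9, 1.5]
width: 29.7
t: 6.38
position: [631.3, 109.7, 300.6]
tcp_rot: [1.0, 0.028, -0.001, -0.002]
force: [-3.5, 6.6, 1.4]
width: 30.0
t 6.38 pos [631.3 109.7 300.6] a 3.2 F [-3.5  6.6  1.4] w 30.0
wrist screw_axis [279.7, 337.5] 0.76 [588.9 106.  110. ]
wrist lever_tab [248.4, 294.9] 0.7 [628.1 121.6 136. ]
scene screw_axis [359.0, 174.9] 0.92 [589.4 104.7 110. ]
scene handle_grip [302.4, 165.1] 0.61 [516.9  14.2 110. ]
scene lever_tab [378.4, 175.7] 0.51 [632.3 118.9 136. ]
```

View pics/g_wrist.png

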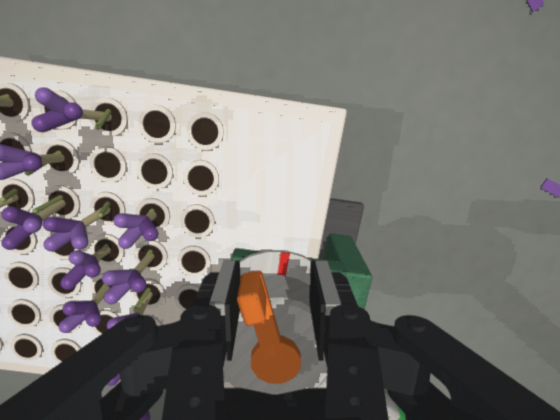

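The force has risen to about 7 N with the lever at about 21°, so the lever is at its stop. I'll back off, lift, and look from above.

```bash
python3 -m jog '[[-0.3,[0,-0.04,0],0],[-0.3,[0,-0.01,-0.06],0],[-0.3,[0,0,-0.15],0],[-0.3,[0,0,-0.15],0],[-0.3,[-0.2,0,-0.05],0],[0.1,[-0.2,0,0],0],[0.1,[0,0,0],0]]'
python3 look.py i wrist scene top
python3 - <<'E'
from h import *
plan([522,8,340],55)
E
```

```text
t: 7.37
position: [544.9, 113.5, 380.7]
tcp_rot: [1.0, 0.029, -0.005, 0.001]
force: [-0.4, -0.1, -2.5]
width: 47.0
t 7.37 pos [544.9 113.5 380.7] a 3.3 F [-0.4 -0.1 -2.5] w 47.0
wrist screw_axis [286.6, 144.2] 0.76 [589.  108.6 110. ]
wrist handle_grip [422.6, 234.6] 0.68 [531.6   8.9 110. ]
wrist lever_tab [260.0, 85.3] 0.62 [623.7 126.5 136. ]
scene screw_axis [357.9, 173.1] 0.82 [583.6 105.6 110. ]
scene handle_grip [301.2, 169.7] 0.92 [529.3   5.4 110. ]
scene handle_grip [361.8, 173.6] 0.34 [588.1 112.  110. ]
scene lever_tab [378.7, 173.3] 0.59 [626.3 123.4 136. ]
top screw_axis [198.6, 213.4] 0.83 [582.5 113.5 110. ]
top handle_grip [245.3, 236.0] 0.77 [530.5   6.  110. ]
top lever_tab [193.3, 190.2] 0.43 [632.5 120.5 136. ]
t 7.97 pos [552.1 113.7 382.6] a 3.2 F [-1.1 -0.9  0.7] w 47.0
tool shift mm [-35.9 103.9  42.6] frac [-0.18   0.519  0.213]
yaw deg -51.8 frac -0.576
```

View pics/i_wrist.png

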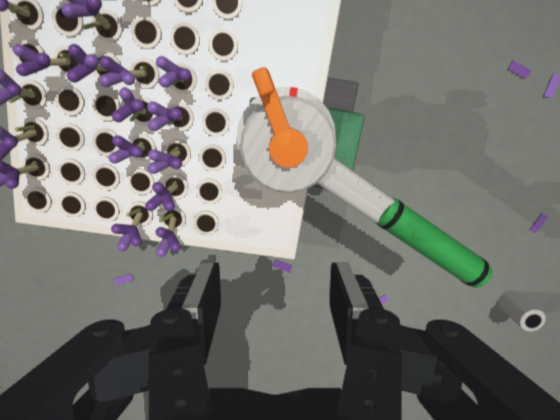

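View pics/i_top.png

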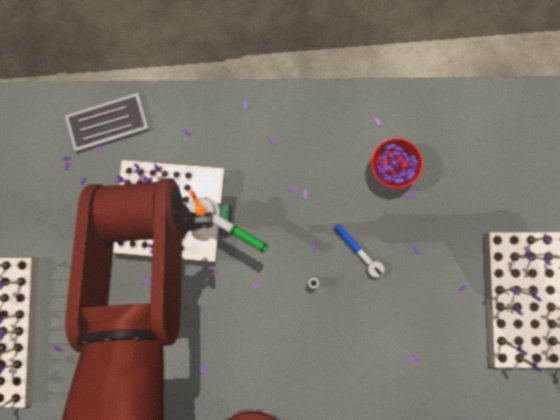

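The lever now stands about 36° past opposite-to-handle on the clockwise side, so it is at its tighten stop. Handle runs from (393,213) to (482,272).

Run:
```python
from h import *
s,p,R,a=st()
pose=(np.array([544.9,113.5,380.7]),np.array([1,.029,-.005,.001])/np.linalg.norm([1,.029,-.005,.001]))
A=at('wrist',(393,213),110,pose);B=at('wrist',(482,272),110,pose);C=at('wrist',(288,143),123,pose)
print(A,B,C,np.degrees(np.arctan2(*(B-A)[1::-1])),np.linalg.norm(B-A))
S=np.array([590.5,106.5])
for X in(A,B): 
    v=X[:2]-S;print(np.linalg.norm(v),np.degrees(np.arctan2(v[1],v[0])))
```

```text
[546.26891194  32.02571342 110.        ] [505.1736551  -39.79853012 110.        ] [591.44057902 108.21364503 123.        ] -119.77664223419815 82.7498767017597
86.61875381550034 -120.70653663434425
169.36305691558564 -120.25221042731545
```

```bash
python3 -m jog '[[0,[0,0,0],-0.076],[0,[0,0,0],-0.076],[0,[0,0,0],-0.076],[0,[0,0,0],-0.076],[0,[0,0,0],-0.076],[0,[0,0,0],-0.076],[0,[0,0,0],-0.076],[0,[0,0,0],-0.076]]'
python3 - <<'E'
from h import *
plan([527,5,330],58)
E
```

```text
t: 8.63
position: [551.7, 113.7, 382.6]
tcp_rot: [0.874, 0.487, -0.0, -0.0]
force: [-0.2, -0.0, -0.4]
width: 42.9
t 8.63 pos [551.7 113.7 382.6] a 58.3 F [-0.2 -0.  -0.4] w 42.9
tool shift mm [-105.5   36.2   52.6] frac [-0.527  0.181  0.263]
yaw deg 0.3 frac 0.003
```

```bash
python3 -m jog '[[0,[-0.14,0.045,0.05],0],[0,[-0.14,0.045,0.05],0],[0,[-0.14,0.045,0.06],0],[0,[-0.107,0.046,0.1],0],[0,[0,0,0],0],[0,[0,0,0],0]]'
python3 look.py j wrist
```

```text
t: 9.13
position: [525.6, 4.4, 329.3]
tcp_rot: [0.876, 0.483, -0.001, -0.001]
force: [0.4, 0.2, 0.3]
width: 42.9
t 9.13 pos [525.6   4.4 329.3] a 57.8 F [0.4 0.2 0.3] w 42.9
wrist screw_axis [266.8, 376.4] 0.38 [471.9 -70.4 110. ]
wrist handle_grip [280.2, 228.3] 0.78 [531.4   9.2 110. ]
```

View pics/j_wrist.png

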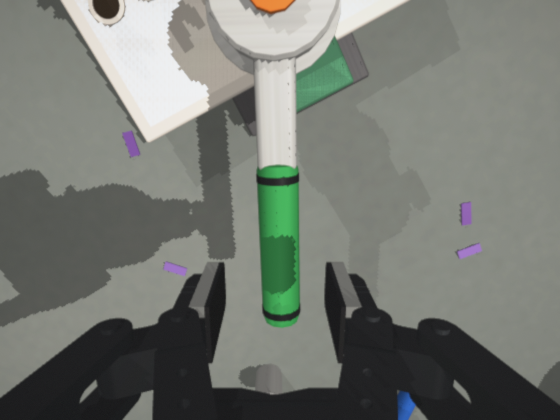

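The handle is centred between the jaws at column 280, so I'll descend.

```bash
python3 -m jog '[[0,[0,0,0.12],0],[0,[0,0,0.12],0],[0,[0,0,0.08],0],[-0.3,[0,0,0],0],[-0.3,[0,0,0],0]]'
python3 look.py k wrist
```

```text
t: 9.75
position: [526.3, 6.0, 266.6]
tcp_rot: [0.875, 0.485, -0.0, -0.0]
force: [0.2, 0.2, 0.1]
width: 29.7
t 9.75 pos [526.3   6.  266.6] a 58.0 F [0.2 0.2 0.1] w 29.7
```

View pics/k_wrist.png

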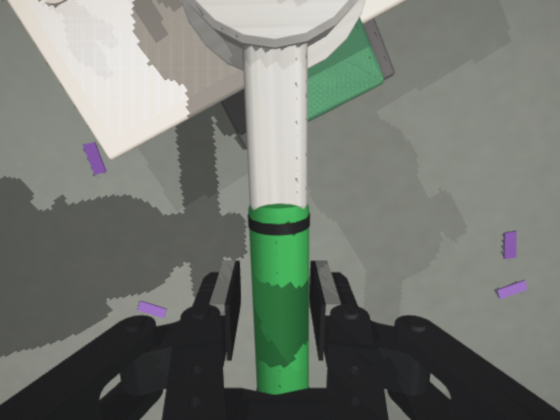

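```bash
python3 -m jog '[[-0.3,[0.0022,0.036,0],-0.039],[-0.3,[0.0045,0.0727,0],-0.078],[-0.3,[0.0045,0.0727,0],-0.078],[-0.3,[0.0045,0.0727,0],-0.078],[-0.3,[0,0,0],0]]'
python3 look.py l wrist
```

```text
t: 10.37
position: [576.6, -12.3, 268.8]
tcp_rot: [0.751, 0.66, 0.002, 0.002]
force: [0.8, -0.6, 0.1]
width: 29.9
t 10.37 pos [576.6 -12.3 268.8] a 82.6 F [ 0.8 -0.6  0.1] w 29.9
```

View pics/l_wrist.png

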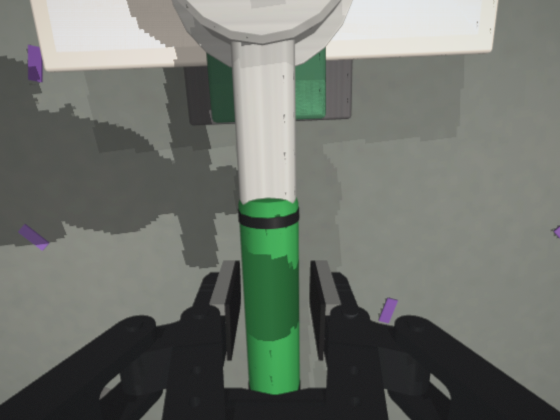

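The handle follows with only a small force. I'll continue.

```bash
python3 -m jog '[[-0.3,[0.0045,0.0727,0],-0.078],[-0.3,[0.0045,0.0727,0],-0.078],[-0.3,[0.0045,0.0727,0],-0.078],[-0.3,[0.0045,0.0727,0.01],-0.078],[-0.3,[0.0045,0.0727,0],-0.078],[-0.3,[0.0022,0.036,0],-0.039],[-0.3,[0,0,0],0],[-0.3,[0,0,0],0]]'
python3 look.py m wrist scene
```

```text
t: 11.23
position: [650.2, 4.9, 264.6]
tcp_rot: [0.493, 0.87, -0.0, -0.0]
force: [0.6, 0.1, -0.5]
width: 30.2
t 11.23 pos [650.2   4.9 264.6] a 121.0 F [ 0.6  0.1 -0.5] w 30.2
wrist handle_grip [271.2, 291.1] 0.96 [646.7   9.2 110. ]
scene screw_axis [358.8, 176.4] 0.89 [593.3 102.  110. ]
scene handle_grip [327.6, 205.3] 0.64 [643.9   4.6 110. ]
scene lever_tab [379.9, 162.7] 0.56 [598.9 143.4 136. ]
```

View pics/m_wrist.png

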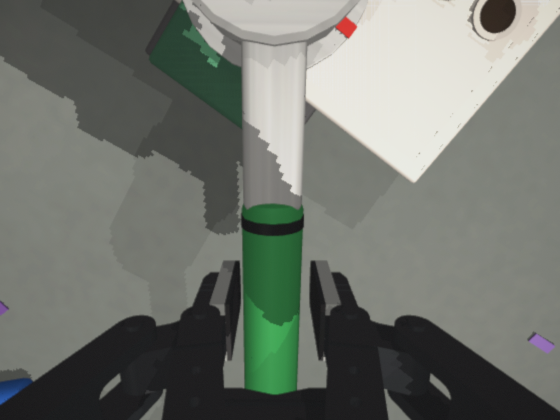

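View pics/m_scene.png

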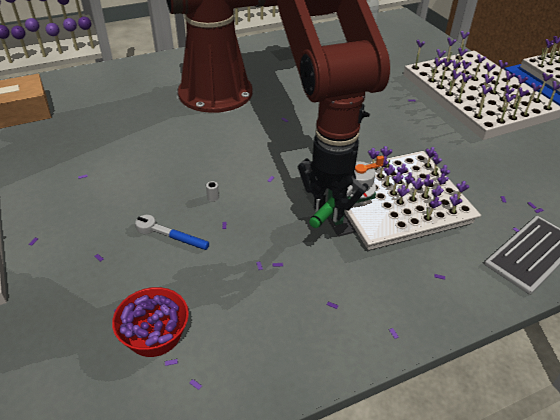

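```bash
cat >> h.py <<'E'
S=np.array([590.5,106.5])
def stripe(fn,pose,z=92):
    im=cv2.imread(fn).astype(int);b,g,r=im[...,0],im[...,1],im[...,2]
    m=((r>120)&(g<60)&(b<70)).astype('uint8')
    n,l,stt,cen=cv2.connectedComponentsWithStats(m)
    for i in range(1,n):
        if stt[i,4]>25:
            X=at('wrist',cen[i],z,pose)[:2]-S
            if np.linalg.norm(X)<60: print(fn,cen[i].round(1),stt[i,4],'r',round(np.linalg.norm(X),1),'ang',round(np.degrees(np.arctan2(X[1],X[0])),1))
E
python3 - <<'E'
from h import *
def P(p,q): q=np.array(q);return(np.array(p),q/np.linalg.norm(q))
stripe('pics/i_wrist.png',P([544.9,113.5,380.7],[1,.029,-.005,.001]))
stripe('pics/f_wrist.png',P([631.3,112.7,300.8],[.997,.076,0,0]))
stripe('pics/m_wrist.png',P([650.2,4.9,264.6],[.493,.87,0,0]))
E
```

```text
pics/f_wrist.png [285.1 264. ] 151 r 32.5 ang -2.4
pics/m_wrist.png [345.9  27. ] 167 r 30.8 ang -6.0
```

The stripe is unchanged at about -2° to -6°, so the screw stayed put and the ratchet free-wheeled. Now the clockwise stroke, in parts.

```bash
python3 -m jog '[[-0.3,[0.0022,-0.036,0],0.039],[-0.3,[0.0045,-0.0727,0],0.078],[-0.3,[0.0045,-0.0727,0],0.078],[-0.3,[0.0045,-0.0727,0],0.078],[-0.3,[0.0045,-0.0727,0],0.078],[-0.3,[0.0045,-0.0727,0],0.078],[-0.3,[0.0022,-0.036,0],0.039],[-0.3,[0,0,0],0]]'
python3 look.py n wrist
python3 - <<'E'
from h import *
s,p,R,a=st();stripe('pics/n_wrist.png',(p,s['tcp_rot']));plan([0,0,0])
E
```

```text
t: 12.3
position: [566.6, -10.3, 265.4]
tcp_rot: [0.772, 0.635, 0.001, 0.002]
force: [3.9, -1.0, -2.1]
width: 30.0
t 12.3 pos [566.6 -10.3 265.4] a 78.9 F [ 3.9 -1.  -2.1] w 30.0
wrist handle_grip [283.7, 287.1] 0.73 [572.2  -4.4 110. ]
t 12.5 pos [567.6 -10.4 265.4] a 79.0 F [ 3.6 -2.9 -0.5] w 30.3
tool shift mm [ -97.6 -559.9  263.9] frac [-0.488 -2.8    1.32 ]
```

View pics/n_wrist.png

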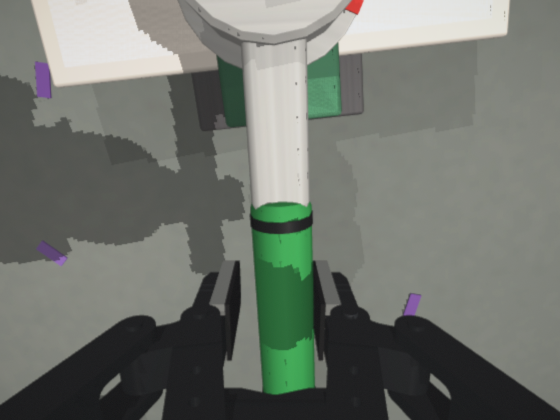

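Run:
```python
from h import *
s,p,R,a=st()
for f,uv,pose in(('m',(345.9,27),(np.array([650.2,4.9,264.6]),[.493,.87,0,0])),('n',(355,5),(p,s['tcp_rot']))):
    X=at('wrist',uv,92,pose)[:2]-S;print(f,np.linalg.norm(X),np.degrees(np.arctan2(X[1],X[0])))
```

```text
m 30.21289455071238 -6.0039773577962565
n 30.909727282790886 -34.793497033250055
```

The stripe has moved about 29° clockwise. Two more rows of 7° should do it.

```bash
python3 -m jog '[[-0.3,[0.0045,-0.0727,0],0.078],[-0.3,[0.0045,-0.0727,0],0.078],[-0.3,[0,0,0],0],[-0.3,[0,0,0],0]]'
python3 look.py o wrist
python3 - <<'E'
from h import *
s,p,R,a=st();stripe('pics/o_wrist.png',(p,s['tcp_rot']))
E
```

```text
t: 12.83
position: [539.5, -1.2, 265.2]
tcp_rot: [0.843, 0.538, 0.0, 0.001]
force: [2.7, -4.2, 0.1]
width: 29.7
t 12.83 pos [539.5  -1.2 265.2] a 65.1 F [ 2.7 -4.2  0.1] w 29.7
wrist handle_grip [286.1, 289.8] 0.61 [546.2   2.2 110. ]
wrist lever_tab [286.9, 292.0] 0.48 [551.5  15.2 136. ]
```

View pics/o_wrist.png

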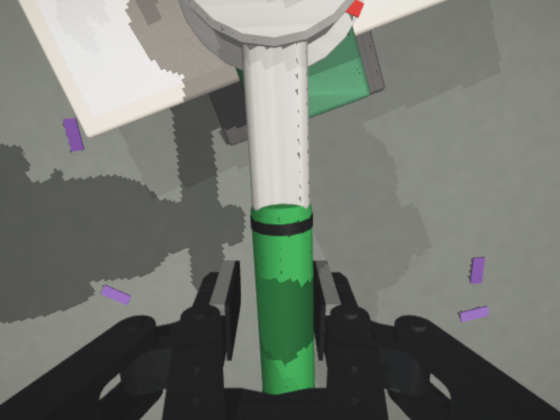

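The stripe keeps its place relative to the handle, which makes the screw about 43–45° tighter. I'll release, lift and check.

```bash
python3 -m jog '[[0,[0,0.018,0],0],[0,[0,0,0],0],[0,[0,0,-0.1],0],[0,[0,0,-0.15],0],[0,[0,0,-0.2],0],[0,[-0.15,0,-0.1],0],[0,[-0.1,0,-0.05],0],[0,[0,0,0],0]]'
python3 -m jog '[[0,[0,0,0],0],[0,[0,0,0],0],[0,[0,0,0],0]]'
python3 look.py q wrist scene
python3 - <<'E'
from h import *
s,p,R,a=st();stripe('pics/q_wrist.png',(p,s['tcp_rot']))
E
```

```text
t: 13.7
position: [520.7, -49.2, 387.5]
tcp_rot: [0.844, 0.536, 0.001, 0.001]
force: [0.3, 0.5, 0.2]
width: 42.7
t: 13.95
position: [520.6, -46.7, 382.7]
tcp_rot: [0.843, 0.537, -0.001, -0.002]
force: [-0.4, 0.8, 0.5]
width: 42.8
t 13.95 pos [520.6 -46.7 382.7] a 65.0 F [-0.4  0.8  0.5] w 42.8
wrist handle_grip [315.7, 125.8] 0.74 [568.1  -4.6 110. ]
scene screw_axis [358.1, 175.6] 0.94 [590.6 101.9 110. ]
scene handle_grip [302.0, 183.1] 0.94 [567.4 -11.4 110. ]
scene lever_tab [380.7, 174.1] 0.78 [629.9 125.7 136. ]
```

View pics/q_wrist.png

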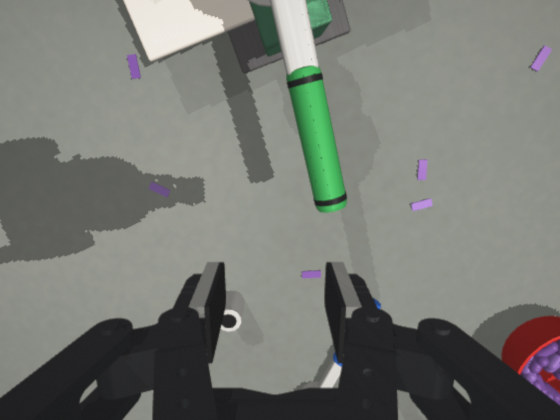

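View pics/q_scene.png

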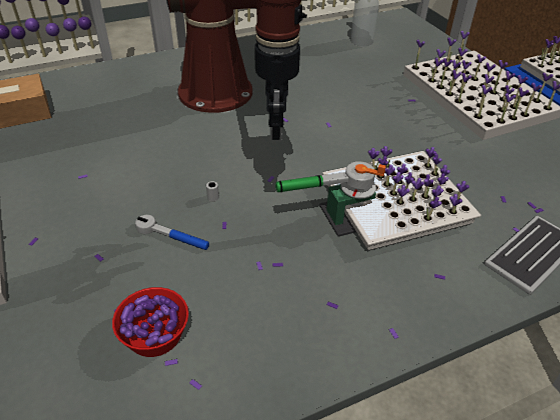

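The handle seems to sit about 12° further back than where I left it. I'll look at the head, lever and stripe from above before handing in.

Run:
```python
from h import *
plan([575,65,400])
```

```text
t 14.35 pos [521.1 -47.4 384.4] a 65.0 F [-0.5 -0.5  0.2] w 42.7
tool shift mm [124.7   1.2 -15.6] frac [ 0.623  0.006 -0.078]
```

```bash
python3 -m jog '[[0,[0.1,0,-0.05],0],[0,[0.18,0,-0.05],0],[0,[0.18,0,0],0],[0,[0.1,0,0],0],[0,[0.06,0,0],0],[0,[0,0,0],0],[0,[0,0,0],0],[0,[0,0,0],0]]'
python3 look.py r wrist top
python3 - <<'E'
from h import *
s,p,R,a=st();stripe('pics/r_wrist.png',(p,s['tcp_rot']))
E
```

```text
t: 15.02
position: [573.2, 63.8, 404.2]
tcp_rot: [0.844, 0.537, -0.001, 0.0]
force: [-0.1, -0.6, 0.0]
width: 42.8
t 15.02 pos [573.2  63.8 404.2] a 64.9 F [-0.1 -0.6  0. ] w 42.8
wrist screw_axis [267.2, 138.7] 0.8 [588.2 109.  110. ]
wrist handle_grip [304.5, 280.6] 0.72 [567.1  -5.3 110. ]
top screw_axis [202.0, 212.2] 0.95 [585.2 105.7 110. ]
top handle_grip [248.0, 219.0] 0.77 [569.3   0.  110. ]
```

View pics/r_wrist.png

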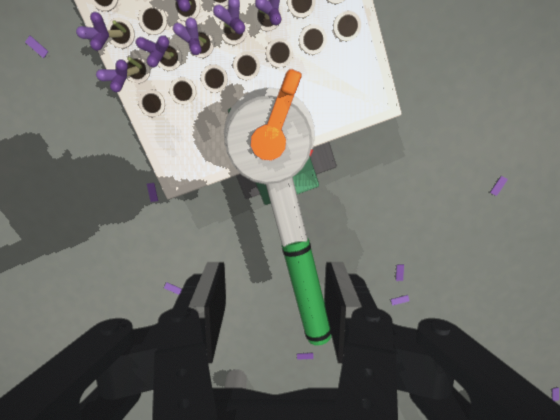

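View pics/r_top.png

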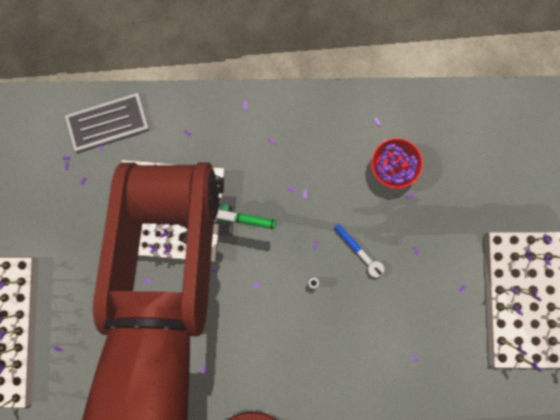

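Run:
```python
from h import *
s,p,R,a=st();pose=(p,s['tcp_rot'])
im=cv2.imread('pics/r_wrist.png').astype(int)
m=(im[...,2]>100)&(im[...,2]-im[...,1]>50)&(im[...,2]-im[...,0]>50)
ys,xs=np.nonzero(m[90:210,215:330]);
k=[(x+215,y+90) for x,y in zip(xs,ys) if im[y+90,x+215,1]<80]
print(k)
for uv in [np.mean([q for q in k if q[0]>300],axis=0)]:
    X=at('wrist',uv,92,pose)[:2]-S;print(uv,np.linalg.norm(X),np.degrees(np.arctan2(X[1],X[0])))
for uv,z in(((268,142),130),((291,82),140),((298,247),115),((317,335),115)):print(at('wrist',uv,z,pose))
cv2.imwrite('pics/r_crop.png',cv2.resize(cv2.imread('pics/r_wrist.png')[90:210,215:345],None,fx=4,fy=4,interpolation=cv2.INTER_NEAREST))
c=cv2.imread('pics/q_scene.png')[140:220,310:410];cv2.imwrite('pics/q_crop.png',cv2.resize(c,None,fx=6,fy=6,interpolation=cv2.INTER_NEAREST))
```

```text
[(np.int64(281), np.int64(90)), (np.int64(281), np.int64(91)), (np.int64(282), np.int64(91)), (np.int64(282), np.int64(92)), (np.int64(283), np.int64(92)), (np.int64(284), np.int64(92)), (np.int64(283), np.int64(93)), (np.int64(284), np.int64(93)), (np.int64(285), np.int64(93)), (np.int64(286), np.int64(93)), (np.int64(287), np.int64(93)), (np.int64(284), np.int64(94)), (np.int64(285), np.int64(94)), (np.int64(286), np.int64(94)), (np.int64(287), np.int64(94)), (np.int64(289), np.int64(94)), (np.int64(312), np.int64(150)), (np.int64(312), np.int64(151)), (np.int64(311), np.int64(152)), (np.int64(311), np.int64(153))]
[311.5 151.5] 32.30192271428568 -42.273113359072234
[589.73333465 109.24083458 130.        ]
[618.35992317 136.77371197 140.        ]
[575.44460397  26.11245337 115.        ]
[557.64924369 -52.71930742 115.        ]
```

View pics/r_crop.png

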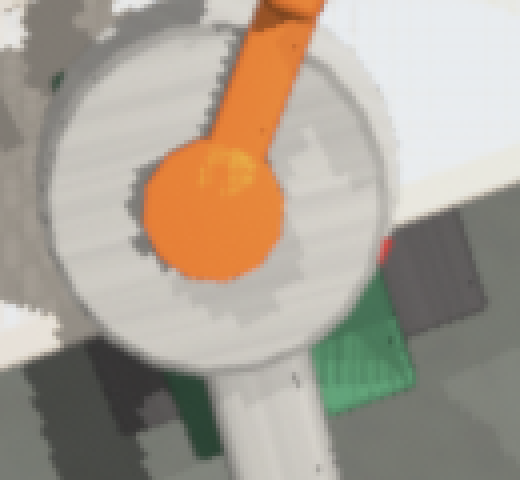

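View pics/q_crop.png

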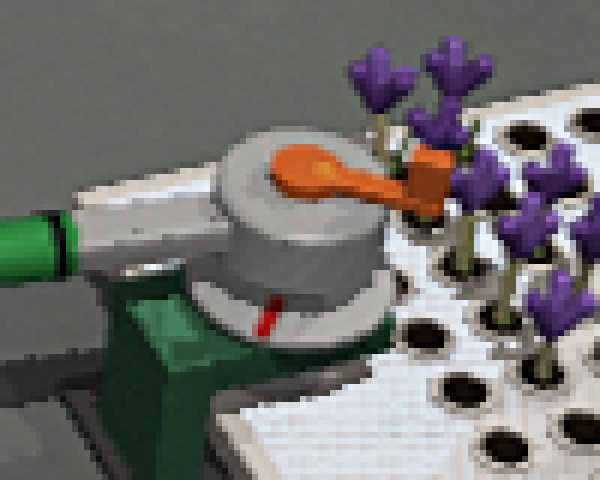

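Run:
```python
from h import *
c=cv2.imread('pics/a_scene.png')[140:220,310:410];cv2.imwrite('pics/a_crop.png',cv2.resize(c,None,fx=6,fy=6,interpolation=cv2.INTER_NEAREST))
for f in('a','q'):
    im=cv2.imread(f'pics/{f}_scene.png').astype(int)[175:205,335:385]
    ys,xs=np.nonzero((im[...,2]>90)&(im[...,1]<50)&(im[...,0]<60))
    if len(xs):
        X=at('scene',(xs.mean()+335,ys.mean()+175),90)[:2]-S;print(f,len(xs),X,np.linalg.norm(X),np.degrees(np.arctan2(X[1],X[0])))
s=arm.get_obs();print(s['qvel'].round(3),s['force'])
```

```text
a 8 [34.50351846 -7.4974193 ] 35.30869697531214 -12.25946872385341
q 10 [ 19.57273429 -10.33351523] 22.133085289669573 -27.832020047071182
[ 0.005  0.002 -0.003  0.002 -0.001 -0.001] [-0.46343749 -0.05950427  0.57644362]
```

View pics/a_crop.png

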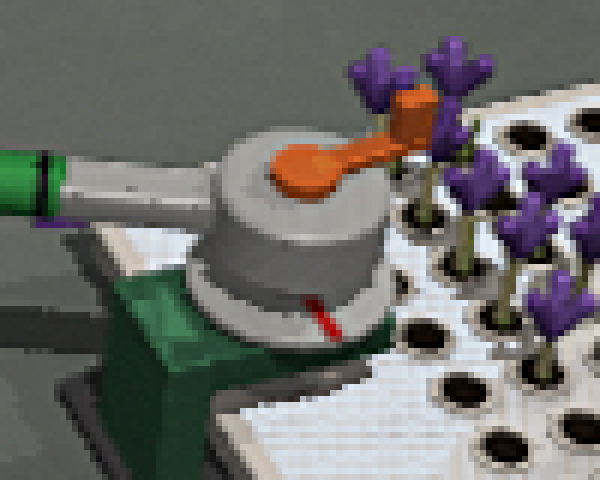

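Run:
```python
from h import *
print(np.array(optics.calibration('scene')['R']).round(2))
```

```text
[[ 0.41  0.91  0.02]
 [ 0.62 -0.26 -0.74]
 [-0.67  0.32 -0.67]]
```

Two independent estimates agree: the stripe turned about 39–42° clockwise. The lever is at tighten and the arm is clear and at rest, so I'll hand in.

```bash
python3 -c "
from plant import hand_in
print(hand_in())"
```

```text
the job is handed in; nothing more can be done
None
```

The job is handed in, with every step done; `hand_in()` gave no verdict.

- **Lever:** I flipped it clockwise until the force at the tab rose to about 7 N at the stop. The last picture shows it about 35° past the line opposite the handle, which is the tighten side.
- **Free-wheel:** I swung the handle about 61° anticlockwise, and the screw's red stripe stayed put within about 4°.
- **Tightening:** I swung the handle back clockwise until the screw had tightened by about 40° (0.7 rad). The wrist camera gave about 39° and the scene camera about 42°, both inside the allowed 24–66°.
- **Hand-off:** After release the arm stood clear and almost at rest, with no contact force. The spare ratchet, socket and bowl look unmoved in the pictures.

**One thing disagreed:** while I was letting go, the handle moved about 12° back anticlockwise. That is the free-wheeling direction, and the stripe readings after release show the screw kept its tightening.

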